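# Hang the hammer holder on the tool board and lock it

## Task

Hang the two-prong hammer holder on the sloping tool board: pass its two keyholes over the heads of the two studs, then slide it down the board until it is fully home and the sprung lock pin has snapped out above its top edge. Leave it hanging there, and leave the hammer, the tape measure, the tape roll and the sanding block where they lie.

Things in the scene. Friction and masses are not known exactly. Their poses are not given: they have to be found in the camera images.
- holder: Hammer holder, bare steel, 0.17 to 0.34 kg: a flat back plate 80 mm (x) by 92 mm (y), 4 mm thick, with two prongs standing out of its front and a lip bent out along its top edge. It starts lying on its back on the worktop, prongs up. Origin: middle of the plate's back face; +x to the top edge (uppermost when it hangs), +z out of the front.
- holder_grip (a point): Between the two prongs, at (0, 0, 33) mm in the holder's frame: the place to grip it, across both, 40 mm over their outer faces (y -20 to +20). Each prong is a flat bar 6 mm thick (y), x from -12 to +12 mm, that reaches from the plate to z = 52 mm; gap between them 28 mm; beyond z = 44 mm a toe rises to x = +22 mm.
- holder_lip (a point): Middle of the outer edge of the holder's top lip, at (38, 0, 20) mm in its frame; the lip is 46 mm wide (y), 4 mm thick (x from 36 to 40 mm), and stands out to z = 20 mm. It can be pressed down the slope with the fingertips to push the holder home; with friction that may take up to 20 N.
- holder_keys (a point): Midway between the two keyholes, at (6, 0, 0) mm in the holder's frame. They go through the plate 31 mm to either side (y). Each has an eight-sided entry, 16.5 mm across, centred at this x, and from it a slot 8.6 mm wide runs towards the top edge (+x); fully home, the stud's axis is 14 mm along it (x = 20 mm).
- stand: Tool board, fixed on the worktop: dark slotted steel, 280 mm wide, on a tube frame, leaning back 45 degrees, facing the robot. Origin on the worktop under the stud line's middle; -x is the side the board faces, y runs along its width, z up. Up its slope is (0.707, 0, 0.707), straight out of its face (-0.707, 0, 0.707). A ledge along its lower edge stands out 21 mm.
- stud_line (a point): Point on the board's face, at its middle and at the studs' height: (0, 0, 150) mm in the stand's frame. The board goes 98 mm up and 150 mm down the slope from here. A 3 mm thick stud plate, 132 mm wide, 54 mm up to 68 mm down the slope, carries two studs side by side, 62 mm apart. It is clamped along a level slot, so their middle is up to 12 mm to either side (y): not reported, see or feel it.
- home (a point): Where the holder's origin is when fully home, if the studs are in the middle of the board: (-16, 0, 138) mm in the stand's frame. From the board's face out: stud plate to 3 mm; stud shanks, 6 mm thick; heads 13 mm across from 9 to 13.2 mm, rim bevelled to 8.4 mm. The holder's back must come within 5 mm of the face over the heads, then slides 14 mm down. About 2 mm play.
- lock_pin (a joint): Sprung brass pin, 8 mm thick, round-ended, midway between the studs, 25.5 mm up the slope from them. Value: m pushed in; 0 = out (end 11 mm out from the board's face), at most 0.009. 1.2 N to start, 3.6 N at 8 mm. The plate pushes it in when pressed on over the heads (let go there, it pushes the holder off again); when the holder is home it snaps out just above its top edge and locks it.
- hammer: Joiner's hammer with a wooden haft, 270 mm long, lying on the worktop; origin at the haft's free end, its own z along the haft to the head. Leave it.
- tape_measure: Tape measure, 66 x 87 x 64 mm, standing on the worktop; origin under its middle. Leave it.
- tape_roll: Roll of masking tape lying flat, 105 mm across, 25 mm high; origin under its middle. Leave it.
- sanding_block: Cork sanding block, 116 x 80 x 26 mm; origin under its middle. Leave it.

How it is judged:
At the end, for the whole second after the job is handed in: The holder hangs at rest fully home on both studs: within about 4 mm of its home place fore-and-aft and in height, within 20 mm of the board's middle sideways, lying along the board (tilt 45 +-5.7 degrees, level within 7 degrees), lip uppermost, and the lock pin less than 2 mm pushed in (value of joint lock_pin below 0.002 m and x of holder in the frame of stand between -0.0213 and -0.0123 m and z of holder in the frame of stand between 0.134 and 0.143 m and y of holder in the frame of stand between -0.02 and 0.02 m and angle between holder's own z axis and vertical between 0.685 and 0.885 rad and angle between the y axis of holder and the y axis of stand, either way round below 0.12 rad and z of holder_lip in the frame of stand above 0.165 m and linear speed of holder below 0.02 m/s and angular speed of holder below 0.2 rad/s); the robot touches nothing.
It fails at once if the hammer is moved by more than 30 mm (distance of hammer from where it was at the start of the episode above 0.03 m).
It fails at once if the tape measure is moved by more than 30 mm (distance of tape_measure from where it was at the start of the episode above 0.03 m).
It fails at once if the roll of masking tape is moved by more than 30 mm (distance of tape_roll from where it was at the start of the episode above 0.03 m).
It fails at once if the sanding block is moved by more than 30 mm (distance of sanding_block from where it was at the start of the episode above 0.03 m).
It also fails if it takes over 72 s, if anything falls off the work surface, if the arm or the gripper's body presses on something with over 40 N, if the wrist force passes 120 N, or if a joint passes its speed limit or range.

## Robot

A 6-joint arm with a two-finger parallel gripper is mounted at the origin on a cart in front of the work surface, level with it; the furniture and walls round the work are solid. World frame = base frame: x ahead of the robot, y to its left, z up, the work surface at z = 0. Lengths are in m, angles in rad, forces in N, time in s.
With the tool pointing down it reaches from about 0.325 to 0.775 m from the base axis. Payload 5.5 kg.
Tool frame: the origin (TCP) lies midway between the tips of the shut fingers; the grasp point (between the pads) lies 19 mm behind it; z points along the fingers, y is the line along which they close (so a half turn about z gives the same grasp; the last joint's range is limited). The gripper opens to 85 mm and grips with 20 to 120 N. Pads are 22 mm wide; open, the fingers measure 114 mm over their backs; the gripper's body (76 mm by 85 mm) begins 54 mm behind the grasp point. The pads swing forward as they close: fully open they stand 13 mm farther back than shut.
Start: joints at [-1.246, 0.091, 1.231, -0, 1.82, -0.057], TCP at [0.224, -0.557, 0.231] pointing down, gripper open.
Joint ranges: [-2.87, 2.87], [-0.86, 2.18], [0.17, 2.46], [-1.51, 4.65], [0.06, 2.69], [-2.65, 2.65]. Speed limits (rad/s): [2.57, 2.57, 3.01, 3.14, 3.14, 3.14].

## Interface

Orientations are given as a unit quaternion [x, y, z, w].
In Python, from plant import manip gives the robot as it stands.
- The arm moves only by the tool step_arm, never from a script. Its argument "moves" is a list of rows, each a list of 3 entries, a list of its own where there are three numbers: the shift along the tool's x, y, z in mm, then the turn, a rotation vector about the tool's x, y, z in degrees, then the opening, from 0 (shut) to 1 (fully open). A call has exactly 10 rows; each row shifts and turns the commanded pose from where the row before left it, along the tool's axes as they then stand; what a row does not reach is not made up. A row lasts 1/12 s, in which the tool goes at most 41.7 mm and 7.16 degrees, less where a joint would pass 70% of its speed; a pose out of reach is approached as far as the arm can. A call is refused whole if a number of a shift passes 41.7 or a number of a turn 7.16, either way. A call with a gripper value outside its range is refused whole. The fingers move at their own pace and stop on an object; the grip force is fixed at half the most. Time passes only in rows, so rows that do not move let the fingers close, or fill a call up. It gives the time, the measured TCP pose, the force, the opening and the grip force at its end, in the units of the state.
- manip.get_obs(): the state, without advancing time (a new reading comes with each control period).
- manip.grab_frame(name): name is "scene" or "top" or "wrist"; returns a dict with "pixels" (400x640x3 uint8, blue, green, red), "intrinsics" (3x3 intrinsics, pixels), "dist_coeffs" ([k1, k2, p1, p2, k3] as OpenCV has them; the pictures are not rectified), "rvec" (rotation vector, rad) and "tvec" (3), from world to camera coordinates, as OpenCV has them; the wrist camera has in their place "mount" (4x4, takes a point from camera to tool coordinates, whose origin is the TCP and whose axes are the flange's). Camera axes: x right, y down, z forward; pixel columns grow to the right and rows downward; lengths in m; the calibration is good to about 2 mm. A picture is of the moment at which its call begins: read the wrist's pose just before it. There is no depth.
- manip.finish_job(): hands the job in; it is judged then, once.
The state is a dict: "time": time; "joint_positions": joint angles; "joint_vel": joint speeds; "effort": joint torques, N m; "tcp_pos": TCP position; "tool_rot": TCP orientation; "ft_force": force on the tool from outside, world axes, zero at the start; "wrist_torque": the same for the moment, N m; "width": opening from 0.0 (shut) to 1.0 (fully open); "grasp_force": force on a finger pad.
Only numpy, scipy, OpenCV 4.12 (cv2) and the standard library are available. Lean on these libraries where they do the work, as an engineer would, in place of code of your own. Each camera call takes 0.05 s, during which the arm holds its last target. There are 200 camera calls.

## Working session

There is one attempt and no reset: what is moved stays moved. The work goes in short steps, Python scripts to look and compute and a tool call to move; the robot and the scene stay as the last step left them, time stands still between calls to the robot, and variables do not carry over. Pictures are saved under pics/ and viewed, at most 11 in all, crops included, and the job is handed in when it is done.

Besides the shell and the picture viewer there is one more tool, called after "Call:" in YAML: its name, and indented under it one key for each argument. step_arm: Moves the arm, as the interface text tells. Its arguments: {"type":"object","properties":{"moves":{"type":"array"}},"required":["moves"]}

```bash
ls; mkdir -p pics; cat > h.py <<'E'
import numpy as np, cv2
from scipy.spatial.transform import Rotation as R
from plant import manip
def grab(n,f=None):
    o=manip.get_obs(); d=manip.grab_frame(n)
    if f: cv2.imwrite('pics/'+f,d['pixels'])
    if n=='wrist':
        T=np.eye(4); T[:3,:3]=R.from_quat(o['tool_rot']).as_matrix(); T[:3,3]=o['tcp_pos']
        M=np.linalg.inv(T@np.array(d['mount'])); Rm,t=M[:3,:3],M[:3,3]
    else: Rm=cv2.Rodrigues(np.array(d['rvec'],float))[0]; t=np.array(d['tvec'],float).ravel()
    return dict(img=d['pixels'],K=np.array(d['intrinsics']),D=np.array(d['dist_coeffs']),R=Rm,t=t,c=-Rm.T@t)
def ray(c,uv):
    p=cv2.undistortPoints(np.array(uv,float).reshape(-1,1,2),c['K'],c['D']).reshape(-1,2)
    d=np.c_[p,np.ones(len(p))]@c['R']; return d/np.linalg.norm(d,axis=1)[:,None]
def onplane(c,uv,n=(0,0,1),p0=(0,0,0)):
    d=ray(c,uv); n=np.array(n,float); s=((np.array(p0)-c['c'])@n)/(d@n); return c['c']+d*s[:,None]
def proj(c,P): return cv2.projectPoints(np.array(P,float).reshape(-1,1,3),cv2.Rodrigues(c['R'])[0],c['t'],c['K'],c['D'])[0].reshape(-1,2)
E
python3 - <<'E'
from h import *
import pickle
C={n:grab(n,n+'0.png') for n in('scene','top','wrist')}
pickle.dump(C,open('c0.pkl','wb'))
o=manip.get_obs();print(o['time'],o['tcp_pos'],o['tool_rot'],o['ft_force'])
for n in C:print(n,C[n]['c'],C[n]['R'][2])
a=np.hstack([C['scene']['img'],C['top']['img']])
E
```

```text
pics
0.15 [ 0.22349349 -0.55657436  0.23038148] [ 9.81829165e-01  1.89765298e-01 -1.03152454e-04 -7.81667705e-04] [-0.39816796 -0.01042381 -0.06860653]
scene [-0.47265213  0.6698923   1.14130733] [ 0.60936009 -0.44500783 -0.656238  ]
top [0.31646827 0.06919515 1.92410606] [ 0.09735651 -0.04853153 -0.99406559]
wrist [ 0.28657845 -0.52983633  0.37243174] [-0.24925272 -0.09757219 -0.96351064]
```

View pics/scene0.png

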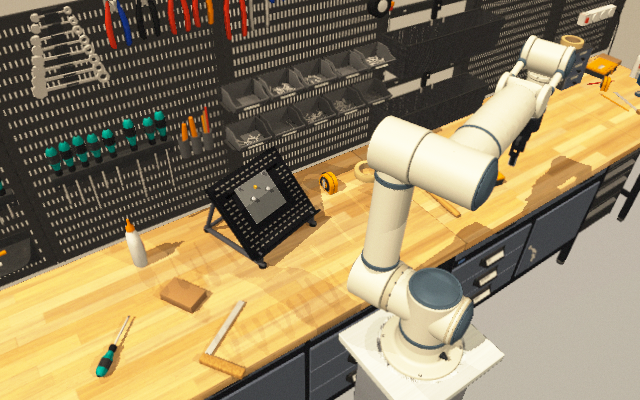

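View pics/top0.png

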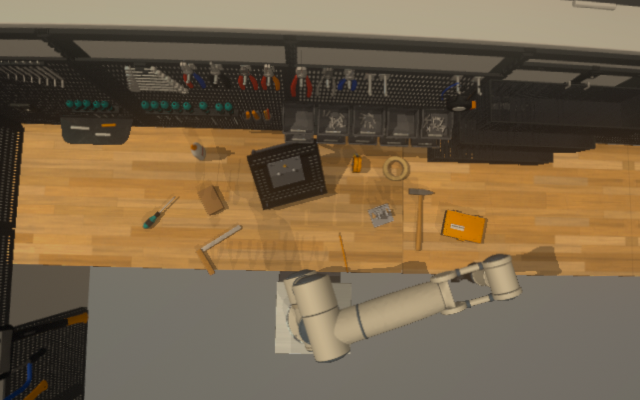

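The scene view shows the board at about (262,203). In the top view the board is at (287,174), the holder at (381,214), the hammer at (420,218), the tape roll at (396,168) and the tape measure at (357,163). I'll enlarge the holder and the board.

```bash
python3 - <<'E'
from h import *
import pickle
C=pickle.load(open('c0.pkl','rb'))
t=C['top']['img'];s=C['scene']['img']
z=lambda im,x,y,w,h,W,H:cv2.resize(im[y:y+h,x:x+w],(W,H),interpolation=cv2.INTER_CUBIC)
a=np.hstack([z(t,362,196,40,30,400,300),z(t,242,132,100,75,400,300)])
b=np.hstack([z(s,200,140,133,100,400,300),C['wrist']['img'][0:400:1,0:640][:300,:400]*0+cv2.resize(C['wrist']['img'],(400,300))])
cv2.imwrite('pics/comp.png',np.vstack([a,b]))
print(onplane(C['top'],[[381,214],[287,174]]))
E
```

```text
[[ 0.44481117 -0.28631244  0.        ]
 [ 0.60814409  0.12543992  0.        ]]
```

View pics/comp.png

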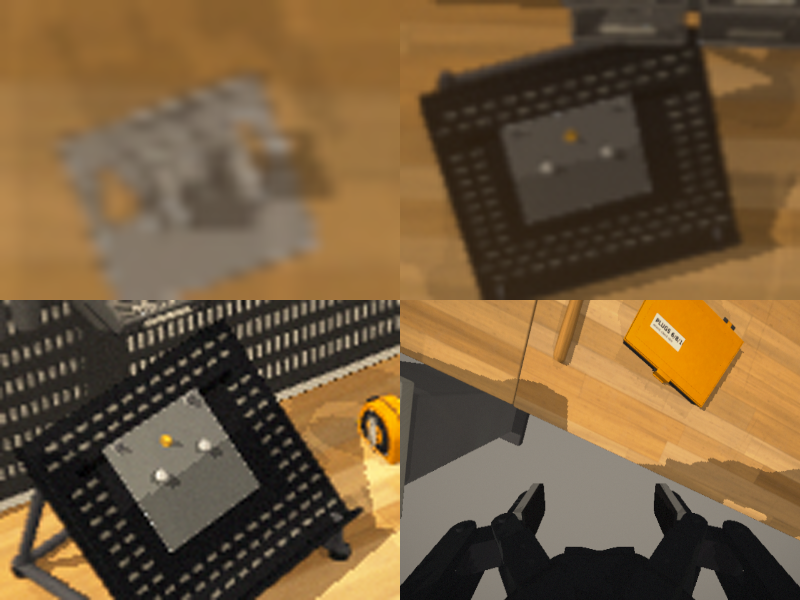

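The crop shows the holder with its keyholes away from the robot, so its +x points away at a yaw of about 20°. The board has a similar yaw of about 13–15°. The studs are at crop (547,168) and (606,152), and the pin at (570,136). Next I move over the holder.

Call:
step_arm:
  moves:
    - [[30,-17,0],[0,0,0],1]
    - [[30,-17,0],[0,0,0],1]
    - [[30,-17,0],[0,0,0],1]
    - [[30,-17,0],[0,0,0],1]
    - [[30,-17,0],[0,0,0],1]
    - [[30,-17,0],[0,0,0],1]
    - [[30,-17,0],[0,0,0],1]
    - [[30,-17,0],[0,0,0],1]
    - [[30,-17,0],[0,0,0],1]
    - [[0,0,0],[0,0,0],1]

```text
time: 0.98
tcp_pos: [0.4201, -0.3097, 0.2311]
tool_rot: [0.981, 0.193, 0.001, -0.001]
ft_force: [0.0, 0.8, 0.5]
width: 1.001
grasp_force: 0.0
```

```bash
python3 - <<'E'
from h import *
import pickle
c=grab('wrist','w1.png');pickle.dump(c,open('c1.pkl','wb'))
o=manip.get_obs();print(o['time'],o['tcp_pos'],R.from_quat(o['tool_rot']).as_matrix().round(3),o['joint_vel'])
E
```

```text
1.0333 [ 0.41864219 -0.31182821  0.23108308] [[ 0.926  0.377  0.   ]
 [ 0.377 -0.926  0.001]
 [ 0.    -0.001 -1.   ]] [-0.05831988  0.00661657 -0.00339531 -0.02809055 -0.00179747 -0.03247758]
```

View pics/w1.png

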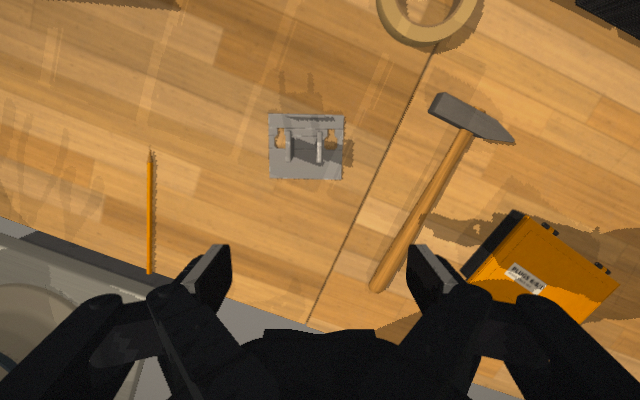

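The wrist view shows the holder at (307,147), almost square to the tool, with its lip edge at the top (row ~115). The hammer is to the right at (430,190), and the tape roll is at the top at (428,15).

```bash
cat >> h.py <<'E'
def plate(c,x0,y0,x1,y1):
    im=c['img'][y0:y1,x0:x1]; hsv=cv2.cvtColor(im,cv2.COLOR_BGR2HSV)
    m=((hsv[...,1]<60)&(hsv[...,2]>45)).astype(np.uint8)
    m=cv2.morphologyEx(m,cv2.MORPH_CLOSE,np.ones((3,3)))
    k=max(cv2.findContours(m,0,2)[0],key=cv2.contourArea)
    return m,k.reshape(-1,2)+[x0,y0]
E
python3 - <<'E'
from h import *
import pickle
c=pickle.load(open('c1.pkl','rb'))
m,k=plate(c,255,100,365,195)
print(len(k),k.min(0),k.max(0),cv2.minAreaRect(k.astype(np.float32)))
for r in m[:, ::2]: print(''.join('.#'[v] for v in r))
P=onplane(c,k.astype(float),p0=(0,0,.004))
r=cv2.minAreaRect((P[:,:2]*1000).astype(np.float32));print(r)
E
```

```text
43 [268 114] [343 178] ((305.5, 146.0), (64.0, 75.0), 90.0)
.......................................................
.......................................................
.......................................................
.......................................................
.......................................................
.......................................................
.......................................................
.......................................................
.......................................................
.......................................................
.......................................................
.......................................................
.......................................................
.......................................................
.......####################............................
.......##################################..............
.......######################################..........
.......######################################..........
.......#########################
[... 3681 characters left out ...]
......................................
.......................................................
.......................................................
.......................................................
.......................................................
.......................................................
.......................................................
.......................................................
.......................................................
.......................................................
.......................................................
((442.9668884277344, -280.0212707519531), (78.86575317382812, 91.15778350830078), 20.808887481689453)
```

Call:
step_arm:
  moves:
    - [[8.7,-5,25],[0,0,0.33],1]
    - [[8.7,-5,25],[0,0,0.33],1]
    - [[8.7,-5,25],[0,0,0.33],1]
    - [[8.7,-5,25],[0,0,0.33],1]
    - [[0,0,0],[0,0,0],1]
    - [[0,0,0],[0,0,0],1]
    - [[0,0,0],[0,0,0],1]
    - [[0,0,0],[0,0,0],1]
    - [[0,0,0],[0,0,0],1]
    - [[0,0,0],[0,0,0],1]

```text
time: 1.87
tcp_pos: [0.4425, -0.2838, 0.1329]
tool_rot: [0.984, 0.178, 0.001, 0.001]
ft_force: [0.1, -0.7, 0.1]
width: 1.0
grasp_force: 0.0
```

```bash
python3 - <<'E'
from h import *
import pickle
c=grab('wrist','w2.png');pickle.dump(c,open('c2.pkl','wb'))
o=manip.get_obs();T=R.from_quat(o['tool_rot']).as_matrix();print(o['time'],o['tcp_pos'],T.round(4))
g=np.array([.443,-.280,.002]);b=proj(c,g)[0].astype(int);print(b)
m,k=plate(c,b[0]-85,b[1]-80,b[0]+85,b[1]+75)
for r in m[::3, ::2]: print(''.join('.#'[v] for v in r))
P=onplane(c,k.astype(float),p0=(0,0,.004))
r=cv2.minAreaRect((P[:,:2]*1000).astype(np.float32));print(r)
print('tool-frame offset mm',T.T@(np.array([*r[0],13])-np.array(o['tcp_pos'])*1000))
E
```

```text
1.9167 [ 0.44243232 -0.28358379  0.13254947] [[ 0.9365  0.3506  0.0016]
 [ 0.3506 -0.9365 -0.0013]
 [ 0.001   0.0017 -1.    ]]
[316 188]
.....................................................................................
.....................................................................................
.....................................................................................
.....................................................................................
.....................................................................................
.....................................................................................
.....................................................................................
.....................................................................................
.....................................................................................
.....................................................................................
.....................................................................................
.................
[... 2972 characters left out ...]
....................
.....................................................................................
.....................................................................................
.....................................................................................
.....................................................................................
.....................................................................................
.....................................................................................
((443.2729797363281, -280.1354064941406), (78.94781494140625, 90.79446411132812), 20.731536865234375)
tool-frame offset mm [  1.87500616  -3.14127745 119.54618985]
```

Call:
step_arm:
  moves:
    - [[1.9,-3.1,20],[0,0,-0.2],1]
    - [[0,0,25],[0,0,0],1]
    - [[0,0,25],[0,0,0],1]
    - [[0,0,25],[0,0,0],1]
    - [[0,0,15],[0,0,0],1]
    - [[0,0,9.5],[0,0,0],1]
    - [[0,0,0],[0,0,0],1]
    - [[0,0,0],[0,0,0],1]
    - [[0,0,0],[0,0,0],1]
    - [[0,0,0],[0,0,0],0.7]

```text
time: 2.75
tcp_pos: [0.4439, -0.2801, 0.0137]
tool_rot: [0.984, 0.18, 0.001, 0.001]
ft_force: [-0.6, 0.7, 0.2]
width: 0.885
grasp_force: 0.0
```

Call:
step_arm:
  moves:
    - [[0,0,0],[0,0,0],0.5]
    - [[0,0,0],[0,0,0],0.3]
    - [[0,0,0],[0,0,0],0]
    - [[0,0,0],[0,0,0],0]
    - [[0,0,0],[0,0,0],0]
    - [[0,0,0],[0,0,0],0]
    - [[0,0,0],[0,0,0],0]
    - [[0,0,0],[0,0,0],0]
    - [[0,0,0],[0,0,0],0]
    - [[0,0,0],[0,0,0],0]

```text
time: 3.58
tcp_pos: [0.4434, -0.2798, 0.0127]
tool_rot: [0.984, 0.18, 0.001, 0.001]
ft_force: [0.3, -0.5, 5.5]
width: 0.46
grasp_force: 61.9
```

```bash
python3 - <<'E'
from h import *
import pickle
c=grab('wrist','w3.png');pickle.dump(c,open('c3.pkl','wb'))
o=manip.get_obs();T=R.from_quat(o['tool_rot']).as_matrix();print(o['time'],o['tcp_pos'],T.round(4),o['width'],o['grasp_force'],o['ft_force'])
cv2.imwrite('pics/w3c.png',c['img'][100:400,100:540])
E
```

```text
3.6333 [ 0.44341609 -0.27976456  0.01270112] [[ 9.351e-01  3.544e-01  1.300e-03]
 [ 3.544e-01 -9.351e-01 -1.100e-03]
 [ 9.000e-04  1.500e-03 -1.000e+00]] 0.4618527688027402 61.87066504731774 [ 0.83756    -0.97319609  5.55428748]
```

View pics/w3.png

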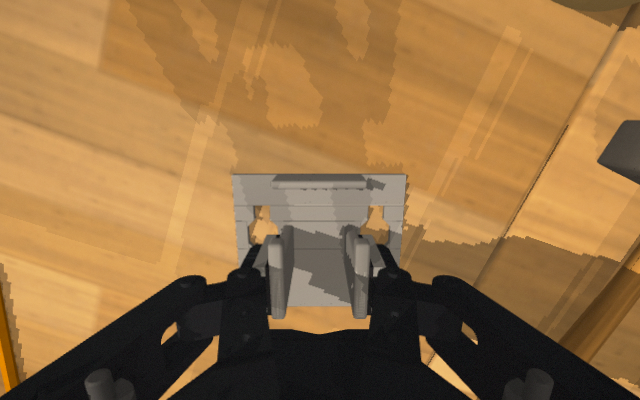

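The holder is gripped. Its plate top edge shows at row ~174 from (233,174) to (407,175), with both keyholes visible. Next I triangulate the studs.

```bash
python3 - <<'E'
from h import *
import pickle
C=pickle.load(open('c0.pkl','rb'));a,b=C['top'],C['scene']
def tri(u,v):
    d1,d2=ray(a,u)[0],ray(b,v)[0]; s=np.linalg.lstsq(np.c_[d1,-d2],b['c']-a['c'],rcond=None)[0]
    p,q=a['c']+s[0]*d1,b['c']+s[1]*d2; return (p+q)/2,np.linalg.norm(p-q)
for n,u,v in(('L',(278.4,173.7),(253.7,198.4)),('R',(293.2,169.7),(267.7,188)),('pin',(284.3,165.8),(255.4,186.5))): print(n,*tri(u,v))
# board plane tilt check: white stud centroids
c=pickle.load(open('c3.pkl','rb'))
o=manip.get_obs();T=R.from_quat(o['tool_rot']).as_matrix();t=np.array(o['tcp_pos'])
P=onplane(c,[[233,174],[407,175]],p0=(0,0,.004)); print((P-t)@T*1000, (P@T)[:,0]*0+np.linalg.norm(P[0]-P[1]))
g=cv2.cvtColor(c['img'],cv2.COLOR_BGR2GRAY)
E
```

```text
L [0.58495865 0.15585539 0.15840018] 0.0022251551921432214
R [0.60249102 0.09765957 0.16009098] 0.0023334012268553138
pin [0.61469455 0.13266875 0.17331623] 0.0016637497452589545
[[ 39.59622254 -46.28292487   8.66840519]
 [ 38.92691657  44.42031331   8.80075248]] [0.0907058 0.0907058]
```

Call:
step_arm:
  moves:
    - [[0,0,-15],[0,0,0],0]
    - [[0,0,-25],[0,0,0],0]
    - [[0,0,-35],[0,0,0],0]
    - [[0,0,-35],[0,0,0],0]
    - [[0,0,-35],[0,0,0],0]
    - [[0,0,-35],[0,0,0],0]
    - [[10,-18,0],[0,0,1],0]
    - [[18,-33,0],[0,0,1],0]
    - [[18,-33,0],[0,0,1],0]
    - [[18,-33,0],[0,0,1],0]

```text
time: 4.47
tcp_pos: [0.4646, -0.1465, 0.1907]
tool_rot: [0.989, 0.145, -0.001, -0.001]
ft_force: [0.5, 0.4, -2.3]
width: 0.459
grasp_force: 61.4
```

Call:
step_arm:
  moves:
    - [[17,-34,0],[0,0,0],0]
    - [[17,-34,0],[0,0,0],0]
    - [[17,-34,0],[0,0,0],0]
    - [[17,-34,0],[0,0,0],0]
    - [[17,-34,0],[0,0,0],0]
    - [[10,-20,0],[0,0,0],0]
    - [[0,0,0],[0,0,0],0]
    - [[0,0,0],[0,0,0],0]
    - [[0,0,0],[0,0,0],0]
    - [[0,0,0],[0,0,0],0]

```text
time: 5.3
tcp_pos: [0.5011, 0.0604, 0.1913]
tool_rot: [0.989, 0.145, -0.001, 0.0]
ft_force: [0.6, -0.6, -1.8]
width: 0.46
grasp_force: 61.4
```

Call:
step_arm:
  moves:
    - [[0,0,0],[0,5,0],0]
    - [[0,0,0],[0,5,0],0]
    - [[0,0,0],[0,5,0],0]
    - [[0,0,0],[0,5,0],0]
    - [[0,0,0],[0,5,0],0]
    - [[0,0,0],[0,5,0],0]
    - [[0,0,0],[0,5,0],0]
    - [[0,0,0],[0,5,0],0]
    - [[0,0,0],[0,5,0],0]
    - [[0,0,0],[0,0,0],0]

```text
time: 6.13
tcp_pos: [0.5137, 0.059, 0.1862]
tool_rot: [0.917, 0.134, 0.372, -0.057]
ft_force: [-1.2, -0.1, -3.9]
width: 0.461
grasp_force: 61.4
```

```bash
cat >> h.py <<'E'
def st():
    o=manip.get_obs();T=R.from_quat(o['tool_rot']).as_matrix();print(round(o['time'],2),np.round(o['tcp_pos'],4),T.round(4).tolist(),round(o['width'],3),round(o['grasp_force'],1),np.round(o['ft_force'],1),np.round(o['joint_positions'],2))
    return np.array(o['tcp_pos']),T
E
python3 - <<'E'
from h import *
st();c=grab('wrist','w4.png')
E
```

```text
6.13 [0.5137 0.059  0.1862] [[0.6883, 0.2874, 0.6661], [0.2025, -0.9578, 0.204], [0.6966, -0.0055, -0.7174]] 0.461 61.4 [-1.2 -0.1 -3.9] [-0.16 -0.85  2.2   0.35  1.1   1.08]
```

View pics/w4.png

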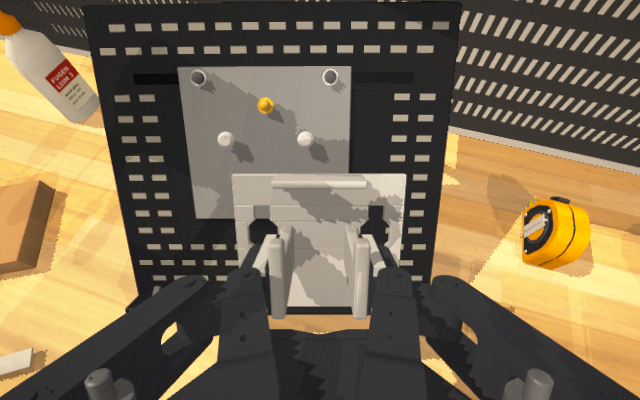

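The studs show clearly at (225,139) and (305,139) and the pin at (265,105). The holder sits below and to the right, its top edge at row 174. Joint 2 is near its limit and should ease off as the arm moves forward.

```bash
cat >> h.py <<'E'
def heads(c,guess,r=14,thr=185):
    out=[]
    for x,y in np.round(guess).astype(int):
        g=c['img'][y-r:y+r+1,x-r:x+r+1].min(2); m=(g>thr).astype(np.uint8)
        n,l,s,ce=cv2.connectedComponentsWithStats(m); i=1+np.argmax(s[1:,4]); out.append(ce[i]+[x-r,y-r]); print('blob',s[i].tolist())
    return np.array(out)
def studs(c,uv,t,T):
    """head tops in tool frame mm: two ways: 62 mm separation, and tool plane"""
    d=ray(c,uv)@T; cc=(c['c']-t)@T*1000; d=d/d[:,2:]
    s=62/np.linalg.norm(d[0]-d[1]); P=cc+d*s
    return P
E
python3 - <<'E'
from h import *
t,T=st();c=grab('wrist')
uv=heads(c,[[225,139],[305,139]]);print(uv)
P=studs(c,uv,t,T);print(P.round(1),(t+P@T.T/1000).round(4), 'rel plane z for 0.62')
pin=onplane(c,[[265,105]],T[:,2],t+T[:,2]*(P[0,2]/1000));print((pin-t)@T*1000)
# holder top edge in tool: dark/bright transition & corners at plate front face z=tool +8.7
E=onplane(c,[[232.5,174],[406.5,174]],T[:,2],t+T[:,2]*.0087);print(((E-t)@T*1000).round(1))
E
```

```text
6.18 [0.5136 0.0592 0.1887] [[0.6881, 0.2876, 0.6662], [0.2034, -0.9578, 0.2034], [0.6966, -0.0044, -0.7175]] 0.46 61.4 [ 0.4 -0.8 -1.8] [-0.15 -0.86  2.2   0.35  1.1   1.08]
blob [8, 9, 11, 10, 40]
blob [7, 9, 13, 10, 69]
[[223.425      136.875     ]
 [303.69565217 137.30434783]]
[[ 52.8 -75.1  89.2]
 [ 52.3 -13.1  89.2]] [[0.5877 0.16   0.1618]
 [0.6052 0.1005 0.1612]] rel plane z for 0.62
[[ 76.21381531 -41.7715017   89.23292458]]
[[ 39.1 -46.4   8.7]
 [ 39.   44.1   8.7]]
```

Call:
step_arm:
  moves:
    - [[0,-8,4],[0,0,0],0]
    - [[0,-8,8],[0,0,0],0]
    - [[0,-8,8],[0,0,0],0]
    - [[0,-8,8],[0,0,0],0]
    - [[0,-8,8],[0,0,0],0]
    - [[0,-3,4],[0,0,0],0]
    - [[0,0,0],[0,0,0],0]
    - [[0,0,0],[0,0,0],0]
    - [[0,0,0],[0,0,0],0]
    - [[0,0,0],[0,0,0],0]

```text
time: 7.07
tcp_pos: [0.5292, 0.1099, 0.1651]
tool_rot: [0.915, 0.135, 0.375, -0.057]
ft_force: [0.4, -1.2, -2.1]
width: 0.46
grasp_force: 61.4
```

```bash
python3 - <<'E'
from h import *
import pickle
t,T=st();c=grab('wrist','w5.png');pickle.dump((c,t,T),open('c5.pkl','wb'))
cv2.imwrite('pics/w5c.png',cv2.resize(c['img'][40:320,200:440],None,fx=2,fy=2,interpolation=cv2.INTER_CUBIC))
E
```

```text
7.07 [0.5292 0.1099 0.1651] [[0.6823, 0.2902, 0.671], [0.2053, -0.957, 0.2052], [0.7016, -0.0023, -0.7125]] 0.46 61.4 [ 0.4 -1.2 -2.1] [ 0.02 -0.79  2.21  0.23  0.98  1.24]
```

View pics/w5c.png

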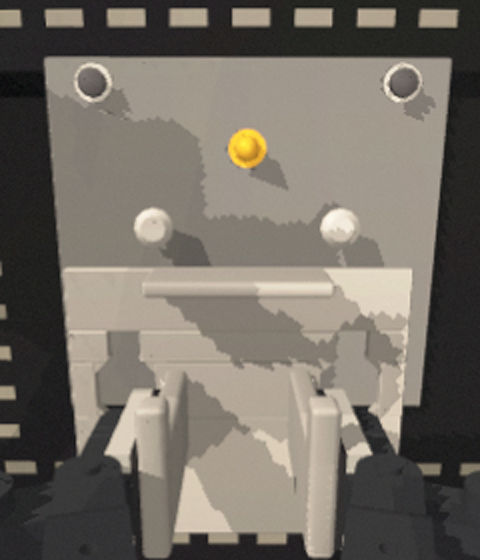

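The crop shows the heads at full-image (276.5,152.5) and (370,152.7), the pin at (324,114), and the plate top corners at (232.5,174.5) and (405.5,174.5).

```bash
python3 - <<'E'
from h import *
import pickle
c,t,T=pickle.load(open('c5.pkl','rb'))
P=studs(c,np.array([[276.5,152.5],[370,152.7]]),t,T);print(P.round(1),'world',(t+P@T.T/1000).round(4))
tp=lambda uv,z:((onplane(c,uv,T[:,2],t+T[:,2]*z)-t)@T*1000).round(1)
print('pin',tp([[324,114]],P[0,2]/1000))
print('edge',tp([[232.5,174.5],[405.5,174.5]],.0087),'slots',tp([[262,208],[375.5,208]],.0087))
print('plate corners',tp([[222.5,68.5],[425.5,68.5]],P[0,2]/1000+.007))
print('axes yaw',np.degrees(np.arctan2(T[1,2],T[0,2])),'tilt',np.degrees(np.arcsin(T[2,0])),'y lvl',T[2,1])
# circles: Hough check
g=cv2.cvtColor(c['img'],cv2.COLOR_BGR2GRAY)[135:170,255:390]
print(cv2.HoughCircles(cv2.resize(g,None,fx=4,fy=4,interpolation=cv2.INTER_CUBIC),cv2.HOUGH_GRADIENT,1,100,param1=120,param2=15,minRadius=28,maxRadius=48))
E
```

```text
[[ 44.8 -29.5  54.1]
 [ 44.6  32.5  54.1]] world [[0.5875 0.1584 0.158 ]
 [0.6054 0.0991 0.1577]]
pin [[69.3  1.9 54.1]]
edge [[ 38.8 -46.4   8.7]
 [ 38.7  43.6   8.7]] slots [[ 20.6 -32.    8.7]
 [ 20.5  28.9   8.7]]
plate corners [[ 97.8 -63.1  61.1]
 [ 97.7  67.1  61.1]]
axes yaw 17.002474527546706 tilt 44.55925096160888 y lvl -0.002250821606785053
[[[459.5  76.5  38.5]
  [ 80.5  71.5  32.2]]]
```

Call:
step_arm:
  moves:
    - [[8,0.9,2],[0,0.4,0],0]
    - [[8,0.9,4],[0,0,0],0]
    - [[8,0.6,4],[0,0,0],0]
    - [[8,0.5,4],[0,0,0],0]
    - [[7.6,0,4],[0,0,0],0]
    - [[0,0,4],[0,0,0],0]
    - [[0,0,4],[0,0,0],0]
    - [[0,0,4],[0,0,0],0]
    - [[0,0,0],[0,0,0],0]
    - [[0,0,0],[0,0,0],0]

```text
time: 7.95
tcp_pos: [0.5767, 0.1219, 0.1697]
tool_rot: [0.914, 0.135, 0.377, -0.057]
ft_force: [0.3, 0.2, -0.8]
width: 0.46
grasp_force: 61.4
```

```bash
python3 - <<'E'
from h import *
import pickle
_,t0,T0=pickle.load(open('c5.pkl','rb'))
t,T=st();print('moved in old tool axes',((t-t0)@T0*1000).round(2),'rot',np.degrees(R.from_matrix(T0.T@T).as_rotvec()).round(2))
c=grab('wrist','w6.png');pickle.dump((c,t,T),open('c6.pkl','wb'))
cv2.imwrite('pics/w6c.png',cv2.resize(c['img'][100:300,200:440],None,fx=3,fy=3,interpolation=cv2.INTER_CUBIC))
E
```

```text
7.95 [0.5767 0.1219 0.1697] [[0.6792, 0.2909, 0.6739], [0.2042, -0.9568, 0.2071], [0.705, -0.0031, -0.7092]] 0.46 61.4 [ 0.3  0.2 -0.8] [ 0.05 -0.62  2.1   0.22  0.9   1.26]
moved in old tool axes [38.1   2.3  31.01] rot [0.06 0.27 0.01]
```

View pics/w6c.png

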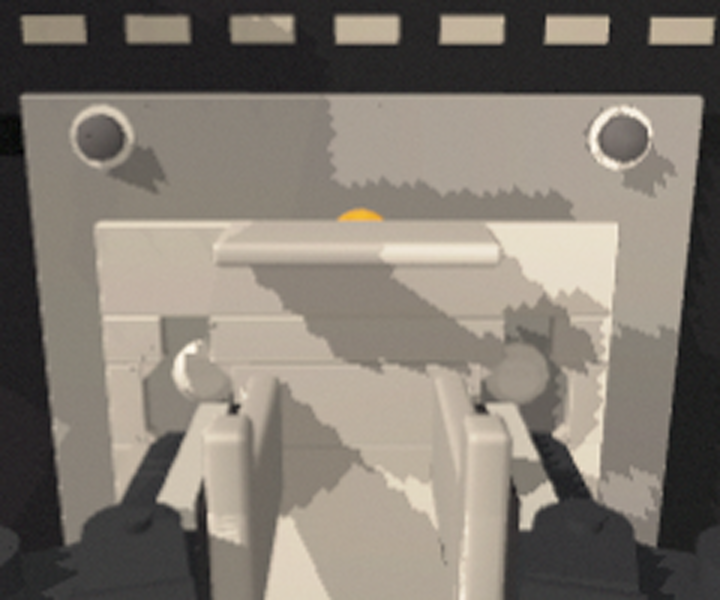

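The heads are visible through the keyholes at crop (202,370) and (520,373), slightly right of the slot middles at 185 and 528. That agrees with the odometry shortfall in x and y.

```bash
python3 - <<'E'
from h import *
import pickle
c,t,T=pickle.load(open('c6.pkl','rb'))
f=lambda x,y:[200+x/3,100+y/3]
tp=lambda uv,z:((onplane(c,uv,T[:,2],t+T[:,2]*z)-t)@T*1000).round(2)
P=studs(c,np.array([f(202,370),f(520,373)]),t,T);print(P.round(1)); print('z23',tp([f(202,370),f(520,373)],.0231))
print('edge',tp([f(96,222),f(616,222)],.0087),'slots',tp([f(185,335),f(528.5,335)],.0087))
q=proj(c,t+np.array([[4.75,-32.45,8.7],[4.75,29.55,8.7]])@T.T/1000);print('entry px in crop',(q-[200,100])*3)
E
```

```text
[[  7.6 -31.6  19.9]
 [  6.9  30.4  19.9]]
z23 [[  6.45 -32.19  23.1 ]
 [  5.73  31.04  23.1 ]]
edge [[ 39.09 -46.61   8.7 ]
 [ 38.98  43.51   8.7 ]] slots [[ 18.49 -32.25   8.7 ]
 [ 18.41  29.36   8.7 ]]
entry px in crop [[187.92658495 406.18769268]
 [525.68012241 405.74310977]]
```

Call:
step_arm:
  moves:
    - [[1.4,0.8,0],[0,0,0],0]
    - [[0,0,1.5],[0,0,0],0]
    - [[0,0,1.5],[0,0,0],0]
    - [[0,0,1.5],[0,0,0],0]
    - [[0,0,1.5],[0,0,0],0]
    - [[0,0,1.5],[0,0,0],0]
    - [[0,0,1.5],[0,0,0],0]
    - [[0,0,1.5],[0,0,0],0]
    - [[0,0,0],[0,0,0],0]
    - [[0,0,0],[0,0,0],0]

```text
time: 8.83
tcp_pos: [0.5853, 0.1236, 0.1642]
tool_rot: [0.914, 0.135, 0.377, -0.057]
ft_force: [-1.1, -0.9, -1.3]
width: 0.462
grasp_force: 61.4
```

```bash
cat >> h.py <<'E'
def rep():
    import pickle
    _,t0,T0=pickle.load(open('c5.pkl','rb'));t,T=st();o=manip.get_obs()
    print('moved',((t-t0)@T0*1000).round(2),'rot',np.degrees(R.from_matrix(T0.T@T).as_rotvec()).round(2),'F tool',(np.array(o['ft_force'])@T).round(1),'M',(np.array(o['wrist_torque'])@T).round(2))
E
python3 -c "
from h import *
rep()"
```

```text
8.83 [0.5853 0.1236 0.1642] [[0.6783, 0.2909, 0.6747], [0.2042, -0.9567, 0.2072], [0.7058, -0.0027, -0.7084]] 0.462 61.4 [-1.1 -0.9 -1.3] [ 0.05 -0.58  2.09  0.22  0.88  1.25]
moved [40.44  3.14 41.09] rot [ 0.05  0.33 -0.01] F tool [-1.9  0.5 -0. ] M [-0.03 -0.65 -0.02]
```

Call:
step_arm:
  moves:
    - [[-0.7,0,0],[0,0,0],0]
    - [[0,0,0],[0,0,0],0]
    - [[0,0,0],[0,0,0],0]
    - [[0,0,1],[0,0,0],0]
    - [[0,0,1],[0,0,0],0]
    - [[0,0,1],[0,0,0],0]
    - [[0,0,1],[0,0,0],0]
    - [[0,0,1],[0,0,0],0]
    - [[0,0,0],[0,0,0],0]
    - [[0,0,0],[0,0,0],0]

```text
time: 9.67
tcp_pos: [0.5883, 0.1245, 0.1604]
tool_rot: [0.914, 0.135, 0.378, -0.057]
ft_force: [-1.6, -0.9, -0.4]
width: 0.465
grasp_force: 61.4
```

```bash
python3 -c "
from h import *
rep()"
```

```text
9.67 [0.5883 0.1245 0.1604] [[0.678, 0.2909, 0.675], [0.2041, -0.9568, 0.2072], [0.7061, -0.0027, -0.7081]] 0.465 61.4 [-1.6 -0.9 -0.4] [ 0.06 -0.57  2.09  0.22  0.86  1.25]
moved [40.01  3.15 45.99] rot [ 0.04  0.36 -0.01] F tool [-1.5  0.4 -1. ] M [-0.01 -0.4   0.01]
```

Call:
step_arm:
  moves:
    - [[0,0,1],[0,0,0],0]
    - [[0,0,1],[0,0,0],0]
    - [[0,0,1],[0,0,0],0]
    - [[0,0,0],[0,0,0],0]
    - [[0,0,0],[0,0,0],0]
    - [[0,0,0],[0,0,0],0]
    - [[0,0,0],[0,0,0],0]
    - [[0,0,0],[0,0,0],0]
    - [[0,0,0],[0,0,0],0]
    - [[0,0,0],[0,0,0],0]

```text
time: 10.5
tcp_pos: [0.59, 0.1251, 0.1586]
tool_rot: [0.914, 0.135, 0.378, -0.057]
ft_force: [-10.2, -2.3, 3.9]
width: 0.459
grasp_force: 62.6
```

```bash
python3 - <<'E'
from h import *
rep()
c=grab('wrist','w7.png')
cv2.imwrite('pics/w7c.png',cv2.resize(c['img'][100:300,200:440],None,fx=3,fy=3,interpolation=cv2.INTER_CUBIC))
E
```

```text
10.5 [0.59   0.1251 0.1586] [[0.6782, 0.291, 0.6748], [0.2044, -0.9567, 0.2071], [0.7059, -0.0026, -0.7083]] 0.459 62.6 [-10.2  -2.3   3.9] [ 0.06 -0.57  2.09  0.22  0.86  1.25]
moved [40.07  3.12 48.51] rot [ 0.04  0.34 -0.02] F tool [ -4.6  -0.7 -10.1] M [-0.21 -0.85  0.09]
```

View pics/w7c.png

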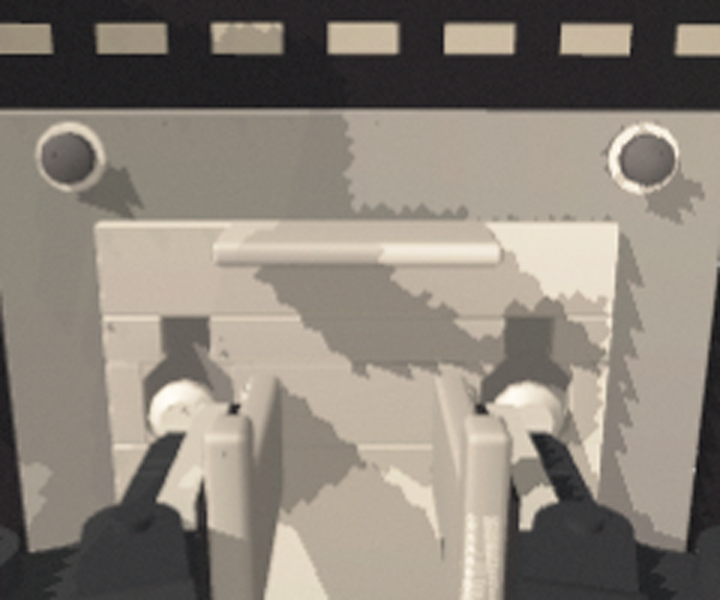

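Both heads now stand through the keyhole entries (crop (182,408) and (530,408)), and the plate bears on the stud plate with about 10 N. Next I slide it down.

Call:
step_arm:
  moves:
    - [[-1.5,0,0],[0,0,0],0]
    - [[-1.5,0,0],[0,0,0],0]
    - [[-1.5,0,0],[0,0,0],0]
    - [[-1.5,0,0],[0,0,0],0]
    - [[-1.5,0,0],[0,0,0],0]
    - [[-1.5,0,0],[0,0,0],0]
    - [[-1.5,0,0],[0,0,0],0]
    - [[0,0,0],[0,0,0],0]
    - [[0,0,0],[0,0,0],0]
    - [[0,0,0],[0,0,0],0]

```text
time: 11.38
tcp_pos: [0.5829, 0.1228, 0.1512]
tool_rot: [0.914, 0.136, 0.378, -0.057]
ft_force: [-7.5, -1.9, 5.8]
width: 0.46
grasp_force: 62.8
```

```bash
python3 -c "
from h import *
rep()"
```

```text
11.38 [0.5829 0.1228 0.1512] [[0.6779, 0.2911, 0.675], [0.2049, -0.9567, 0.2069], [0.706, -0.0019, -0.7082]] 0.46 62.8 [-7.5 -1.9  5.8] [ 0.05 -0.59  2.12  0.23  0.85  1.25]
moved [29.53  3.25 48.63] rot [ 0.03  0.35 -0.05] F tool [-1.3 -0.3 -9.6] M [-0.31 -0.23 -0.14]
```

Call:
step_arm:
  moves:
    - [[-1,0,0],[0,0,0],0]
    - [[-1,0,0],[0,0,0],0]
    - [[-1,0,0],[0,0,0],0]
    - [[-1,0,0],[0,0,0],0]
    - [[-1,0,0],[0,0,0],0]
    - [[0,0,0],[0,0,0],0]
    - [[0,0,0],[0,0,0],0]
    - [[0,0,0],[0,0,0],0]
    - [[0,0,0],[0,0,0],0]
    - [[0,0,0],[0,0,0],0]

```text
time: 12.22
tcp_pos: [0.5799, 0.1219, 0.148]
tool_rot: [0.914, 0.135, 0.378, -0.057]
ft_force: [-3.0, -0.9, 5.3]
width: 0.459
grasp_force: 62.3
```

```bash
python3 - <<'E'
from h import *
rep()
c=grab('wrist','w8.png')
cv2.imwrite('pics/w8c.png',cv2.resize(c['img'][100:300,200:440],None,fx=3,fy=3,interpolation=cv2.INTER_CUBIC))
E
```

```text
12.22 [0.5799 0.1219 0.148 ] [[0.6771, 0.2908, 0.6759], [0.2043, -0.9568, 0.207], [0.7069, -0.002, -0.7073]] 0.459 62.3 [-3.  -0.9  5.3] [ 0.05 -0.6   2.13  0.23  0.85  1.24]
moved [25.1   3.31 48.65] rot [ 0.02  0.42 -0.03] F tool [ 1.5 -0.  -6. ] M [-0.27 -0.02 -0.07]
```

View pics/w8c.png

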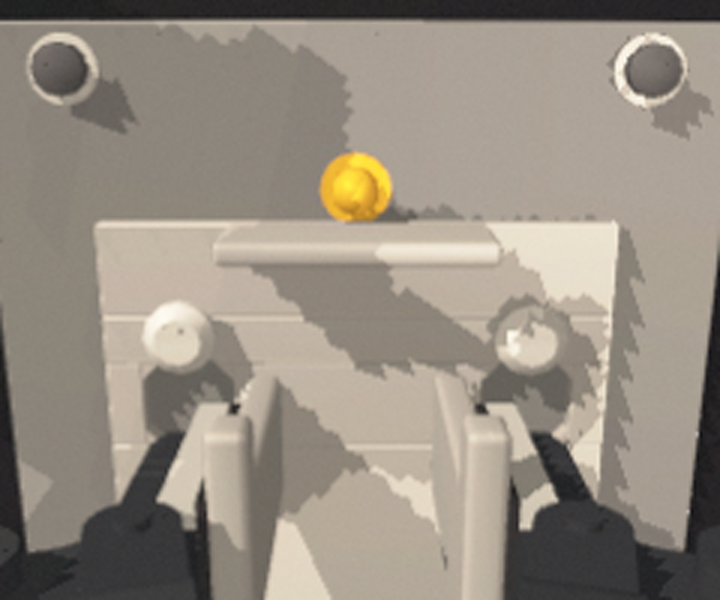

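The pin stands free at crop (355,187), just above the plate's top edge (row 222), and the stud heads have moved up the slots. I'll push a little further to feel the stop.

Call:
step_arm:
  moves:
    - [[-0.5,0,0],[0,0,0],0]
    - [[-0.5,0,0],[0,0,0],0]
    - [[-0.5,0,0],[0,0,0],0]
    - [[-0.5,0,0],[0,0,0],0]
    - [[0,0,0],[0,0,0],0]
    - [[0,0,0],[0,0,0],0]
    - [[0,0,0],[0,0,0],0]
    - [[0,0,0],[0,0,0],0]
    - [[0,0,0],[0,0,0],0]
    - [[0,0,0],[0,0,0],0]

```text
time: 13.1
tcp_pos: [0.5796, 0.1218, 0.1478]
tool_rot: [0.913, 0.135, 0.38, -0.057]
ft_force: [6.8, 2.9, 4.4]
width: 0.458
grasp_force: 61.3
```

```bash
python3 -c "
from h import *
rep()"
```

```text
13.1 [0.5796 0.1218 0.1478] [[0.6751, 0.2903, 0.6782], [0.203, -0.9569, 0.2076], [0.7093, -0.0025, -0.7049]] 0.458 61.3 [6.8 2.9 4.4] [ 0.05 -0.6   2.14  0.23  0.85  1.24]
moved [24.68  3.3  48.51] rot [0.01 0.62 0.  ] F tool [ 8.3 -0.8  2.2] M [-0.15  1.21  0.02]
```

It's at the stop (8 N up the slope). Now I release it and back off.

Call:
step_arm:
  moves:
    - [[0.6,0,0],[0,0,0],0.5]
    - [[0,0,0],[0,0,0],0.55]
    - [[0,0,0],[0,0,0],0.65]
    - [[0,0,0],[0,0,0],0.75]
    - [[0,0,0],[0,0,0],0.8]
    - [[0,0,0],[0,0,0],0.8]
    - [[0,0,-3],[0,0,0],0.8]
    - [[0,0,-6],[0,0,0],0.8]
    - [[0,0,-10],[0,0,0],0.8]
    - [[0,0,-10],[0,0,0],0.8]

```text
time: 13.93
tcp_pos: [0.5586, 0.1156, 0.167]
tool_rot: [0.914, 0.135, 0.377, -0.057]
ft_force: [1.0, 0.1, 0.4]
width: 0.801
grasp_force: 0.0
```

Call:
step_arm:
  moves:
    - [[0,0,-12],[0,0,0],0.8]
    - [[0,0,-12],[0,0,0],0.8]
    - [[0,0,-12],[0,0,0],0.8]
    - [[0,0,-12],[0,0,0],0.8]
    - [[0,0,0],[0,0,0],0.8]
    - [[0,0,0],[0,0,0],0.8]
    - [[0,0,0],[0,0,0],0.8]
    - [[0,0,0],[0,0,0],0.8]
    - [[0,0,0],[0,0,0],0.8]
    - [[0,0,0],[0,0,0],0.8]

```text
time: 14.77
tcp_pos: [0.5268, 0.1059, 0.1998]
tool_rot: [0.914, 0.135, 0.377, -0.058]
ft_force: [0.2, 0.8, 0.3]
width: 0.8
grasp_force: 0.0
```

```bash
python3 - <<'E'
from h import *
rep()
c=grab('wrist','w9.png')
E
```

```text
14.77 [0.5268 0.1059 0.1998] [[0.6792, 0.291, 0.6738], [0.2042, -0.9567, 0.2073], [0.705, -0.0032, -0.7092]] 0.8 0.0 [0.2 0.8 0.3] [ 0.   -0.81  2.16  0.24  1.04  1.24]
moved [ 21.84   3.07 -27.2 ] rot [0.07 0.27 0.  ] F tool [ 0.5 -0.7  0.1] M [-0.01 -0.4   0.02]
```

View pics/w9.png

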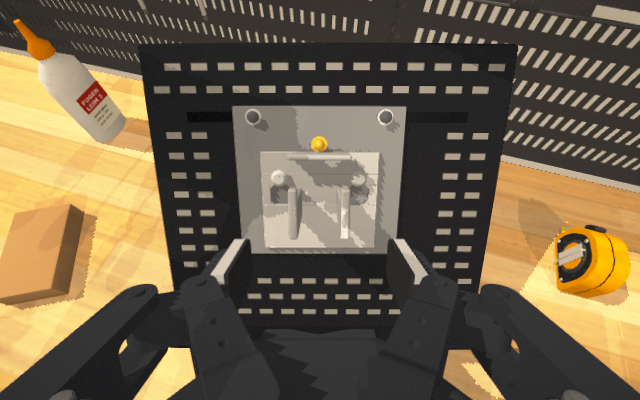

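The holder hangs square on both studs at (278,177) and (358,177). The pin stands out at (319,144) above its top edge (row 152), and the gripper is clear.

```bash
python3 -c "
from plant import manip
print(manip.finish_job())"
```

```text
the job is handed in; nothing more can be done
None
```

I handed the job in: in the last wrist picture the holder hangs fully home on both studs with the lock pin out above its top edge, and the gripper is clear. The hand-in returned no verdict.

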